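# Log the inspection, then hold the loupe at focal height

## Robot

A 6-joint arm with a two-finger parallel gripper is mounted at the origin on the work surface; the furniture and walls round the work are solid. World frame = base frame: x ahead of the robot, y to its left, z up, the work surface at z = 0. Lengths are in m, angles in rad, forces in N, time in s.
With the tool pointing down it reaches from about 0.325 to 0.9 m from the base axis. Payload 3.5 kg.
Tool frame: the origin (TCP) lies at the very end of the fingers, on their centre line; the grasp point (between the pads) lies 19 mm behind it; z points along the fingers, y is the line along which they close (so a half turn about z gives the same grasp; the last joint's range is limited). The gripper opens to 85 mm and grips with 20 to 120 N. Pads are 22 mm wide; open, the fingers measure 114 mm over their backs; the gripper's body (76 mm by 85 mm) begins 54 mm behind the grasp point. The pads swing forward as they close: fully open they stand 13 mm farther back than shut.
Start: joints at [-1.43, 0.276, -0.026, 1.268, 0, 1.467], TCP at [0.151, -0.607, 0.208] pointing down, gripper open.
Joint ranges: [-3.12, 3.12], [-0.85, 1.88], [-1.08, 1.24], [-1.95, 2.15], [-1.57, 1.53], [-3.14, 3.14]. Speed limits (rad/s): [2.57, 2.57, 3.14, 3.14, 3.14, 3.14].

## Interface

Orientations are given as a unit quaternion [w, x, y, z].
In Python, from cell import monitor, eyes, env, models gives the robot as it stands.
- The arm moves only by the shell command python3 -m jog 'ROWS' [OPENING] [FORCE]. ROWS is JSON, a list of rows, each a list of 6 numbers: the shift along the tool's x, y, z in units of 0.75 m (1.0 is 0.75 m), then the turn, a rotation vector about the tool's x, y, z in units of 45 degrees (1.0 is 45 degrees). In form: [[x, y, z, rx, ry, rz], ...]. A call has 1 to 20 rows; each row is the pose to reach, as a shift and turn from the pose commanded when the call began, along the tool's axes at that moment; what a row does not reach only later rows make up. A row lasts 1/12 s, in which the tool goes at most 41.7 mm and 7.16 degrees, less where a joint would pass 70% of its speed; a pose out of reach is approached as far as the arm can. A call with a number of a shift or a turn outside -1 to 1 is refused whole. A call with a gripper value outside its range is refused whole. OPENING is the opening in per cent of the stroke, from 0 (shut) to 100 (fully open), set as the call begins (- or left out, the last holds). The fingers move at their own pace and stop on an object; FORCE is the grip in N (left out, the last holds). Time passes only in rows, so rows that repeat a pose let the fingers close. It gives the time, the measured TCP pose, the force, the opening and the grip force at its end, in the units of the state.
- monitor.get_obs(): the state, without advancing time (a new reading comes with each control period).
- eyes.camera(name): name is "scene" or "top" or "wrist"; returns the picture (420x560x3 uint8, blue, green, red); there is no depth.
- eyes.camera_params(name): a dict with "fov_y" (degrees; the focal length in pixels is half the picture's height over the tangent of half this angle, whatever the lens; pixels are square), "cx", "cy" (the principal point, pixels), "world_from_camera" (4x4, takes a point from camera to world coordinates). Camera axes: x right, y up, looking along -z (the intrinsics and any distortion apply to the point x, -y, -z); pixel columns grow to the right and rows downward; lengths in m; the calibration is good to about 2 mm. A picture is of the moment at which its call begins: read the wrist's pose just before it. camera_params takes no time and is no camera call; for the wrist camera it gives the pose at the moment of the call.
- env.close_job(): hands the job in; it is judged then, once.
Trained networks look in the newest picture that a camera, given by its name, has taken for a name from the list of things; names that differ only in an ending like _2 or _b are one class to them, and where a whole thing is asked for, a point or a joint stands for the part that bears it (a point fixed in the world has none). Each returns a list of dicts, best first, with "score" (0 to 1); they miss things now and then, are a little off and sometimes report something else, mostly with a low value. They report only what shows in the picture. A call takes as long as a camera call. They do not tell look-alikes from the thing itself.
- models.silhouettes(target, camera): "mask" (420x560 bool, what is visible of it) and "uv" ([column, row] in pixels, amid what is visible of it).
- models.landmark_of(target, camera): "uv" ([column, row] in pixels: a listed point, or the origin of a listed thing).
The state is a dict: "t": time; "joint_positions": joint angles; "joint_vel": joint speeds; "effort": joint torques, N m; "tool_pos": TCP position; "orientation": TCP orientation; "ft_force": force on the tool from outside, world axes, zero at the start; "moment": the same for the moment, N m; "opening": opening from 0.0 (shut) to 1.0 (fully open); "gripper_force": force on a finger pad.
Only numpy, scipy, OpenCV 4.12 (cv2) and the standard library are available. Lean on these libraries where they do the work, as an engineer would, in place of code of your own. Each camera call takes 0.05 s, during which the arm holds its last target. There are 200 camera calls.

## Task

Log an inspection: take the blue stylus from its wooden holder, press the recessed orange pusher of the grey tally counter fully in with its tip, and stand the stylus back in its holder. Then pick up the loupe by its handle and hold it level and still over the small terminal strip on the inspection stand, with the lens centred over the strip and at the height of the red collar on the stand's post. Finish while holding the loupe there, clear of everything but the gripper; do not shift the strip, the red collar or the other things nearby.

Things in the scene. Friction and masses are not known exactly. Their poses are not given: they have to be found in the camera images.
- stylus: loose stylus, 116 mm long, 40 g; origin at the point of its tip, z up its axis. Steel tip 5 mm across for the lowest 16 mm, widening to a 12 mm shank; collar 24 mm across from 50 to 54 mm above the tip; then a round blue grip 12 mm across up to 116 mm. It starts hanging upright in the holder, collar on the holder top, tip 4 mm above the desk, up to 2 mm off centre
- stylus_holder_hole0 (a point): centre of the mouth of the stylus holder's hole, 54 mm above the desk, on the top face of a fixed wooden block 46 x 46 x 54 mm; the vertical hole is 17 mm in diameter, chamfered, and goes right through to the desk
- pusher_mouth (a point): centre of the round recess in the top face of the fixed grey tally counter (56 x 84 x 34 mm), 34 mm above the desk; the recess is 12 mm in diameter and the orange pusher's top lies 4.5 mm below the face; the pusher is pressed straight down. x and y axes along the counter's 56 and 84 mm sides; the counter's middle is 20 mm from the recess towards +y
- pusher (a joint): pusher travel in m: 0 out, 0.004 fully in; it springs back; starts to move at about 1 N and is fully in at about 5 N
- loupe: loose black-handled loupe lying level on its rest, about 90 g; origin: underside of the handle, mid grip; x along the handle to the lens, z up. Handle: bar 14 mm wide (y), 16 mm tall, x = -48 to +38 mm. Lens ring 48 mm across, 10 mm tall. It starts with the underside 30 mm above the desk, handle free for fingers from x = -30 to +40 mm, down to the rest plate (8 mm high); lift straight up
- lens_centre (a point): centre of the loupe's lens: 60 mm from the loupe's origin along its +x, 8 mm above the handle's underside (at the handle's mid height). z is the lens's axis
- loupe_rest: fixed grey rest of the loupe, plate 135 x 40 x 8 mm with a round padded support under the lens and a fork under the handle's far end; its origin on the desk under the middle of the grip, axes as the resting loupe's
- stand: fixed inspection stand: aluminium plate 120 x 90 x 12 mm, origin at the middle of its underside on the desk. A vertical steel post, 10 mm in diameter, its top 140 mm above the desk, rises at x = +48 mm; the strip lies on the dark pad centred at x = -15 mm
- focus_mark (a point): middle of the red collar on the stand's post, the marked focal height; collar 22 mm in diameter and 14 mm tall, its middle from 75 to 120 mm above the desk. It is stiff on the post and must not be moved. A brass screw sticks out of it to 22 mm on the side away from the strip
- terminal_strip: small loose cream terminal strip lying on the stand, 22 x 35 x 19 mm; origin at the middle of its underside, 12 mm above the desk
- parts_cabinet: tall grey drawer cabinet between the two work areas, never moves; origin at the middle of its underside; 300 mm wide (y = -150 to +150 mm), x = -97 to +75 mm, 200 mm tall. Keep the gripper clear of it: pass above it, and hold the loupe with its handle turned so that the gripper does not sit over it
- terminal_strip_long: bystander: loose longer cream terminal strip on the desk, 22 x 71 x 19 mm, origin at the middle of its underside
- battery: bystander: loose green battery standing upright, 15 mm in diameter, 50 mm tall, origin at the middle of its underside
- rf_load: bystander: loose metal coaxial load standing upright, 21 mm in diameter, 30 mm tall, origin at the middle of its underside
Mind the look-alikes: they are no part of the job. Of the things like the part that bears stylus_holder_hole0, leave any that is green or yellow; of the rest the smaller one is meant.

How it is judged:
On the way, in this order (a step that is already met when the one before it is completed fails the run):
1. the pusher is pressed in with the stylus (value of joint pusher above 0.003 m and contact force between stylus and pusher above 1 N and contact force between the fingers and stylus above 0.5 N), for 0.05 s.
2. the stylus stands in its holder again, let go (horizontal distance between stylus and stylus_holder_hole0 below 0.006 m and height (world z) of stylus below 0.009 m and angle between stylus's own z axis and vertical below 0.12 rad and contact force between the fingers and stylus below 0.05 N), for 0.2 s.
At the end, for the whole second after the job is handed in: Fingers hold the loupe still and level (0.12 rad), lens centre within 12 mm of the strip centre seen from above and within 7 mm of the red collar's mid height, loupe touching no stand, strip or rest; strip moved under 15 mm; stylus upright in its holder, collar seated (horizontal distance between lens_centre and terminal_strip below 0.012 m and z of lens_centre in the frame of focus_mark between -0.007 and 0.007 m and angle between each of loupe, stylus's own z axis and vertical below 0.12 rad and linear speed of loupe below 0.02 m/s and contact force between the fingers and loupe above 1 N and contact force between loupe and stand below 0.05 N and contact force between loupe and loupe_rest below 0.05 N and contact force between loupe and terminal_strip below 0.05 N and distance of terminal_strip from where it was at the start of the episode below 0.015 m and horizontal distance between stylus and stylus_holder_hole0 below 0.006 m and height (world z) of stylus below 0.009 m); the arm keeps its last pose, push and grip.
It fails at once if the terminal strip under inspection is shifted by more than 15 mm (distance of terminal_strip from where it was at the start of the episode above 0.015 m).
It fails at once if the red collar is moved along its post by more than 4 mm (distance of focus_mark from where it was at the start of the episode above 0.004 m).
It fails at once if a bystander is moved by more than 30 mm (distance of any of terminal_strip_long, battery, rf_load from where it was at the start of the episode above 0.03 m).
It also fails if it takes over 72 s, if anything falls off the work surface, if the arm or the gripper's body presses on something with over 40 N, if the wrist force passes 120 N, or if a joint passes its speed limit or range.

## Working session

There is one attempt and no reset: what is moved stays moved. The work goes in short steps, Python scripts to look and compute and a shell command to move; the robot and the scene stay as the last step left them, time stands still between calls to the robot, and variables do not carry over. Pictures are saved under pics/ and viewed, at most 10 in all, crops included, and the job is handed in when it is done.

```bash
ls; mkdir -p pics
cat > h.py <<'E'
import numpy as np, cv2
from cell import monitor, eyes, env, models
def params(c):
    p=eyes.camera_params(c); return p
def ray(p,uv):
    f=210/np.tan(np.radians(p["fov_y"])/2)
    d=np.array([(uv[0]-p["cx"])/f,-(uv[1]-p["cy"])/f,-1.0])
    T=np.array(p["world_from_camera"]); return T[:3,3],T[:3,:3]@d
def atz(p,uv,z):
    o,d=ray(p,uv); return o+d*(z-o[2])/d[2]
def proj(p,X):
    f=210/np.tan(np.radians(p["fov_y"])/2)
    T=np.linalg.inv(np.array(p["world_from_camera"])); c=T[:3,:3]@np.array(X)+T[:3,3]
    return np.array([p["cx"]-f*c[0]/c[2],p["cy"]+f*c[1]/c[2]])
E
python3 - <<'E'
from h import *
a=eyes.camera("scene");b=eyes.camera("top")
cv2.imwrite("pics/s.png",a);cv2.imwrite("pics/t.png",b)
for c in("scene","top","wrist"): print(c,{k:(np.round(v,3).tolist()) if not isinstance(v,str) else v for k,v in params(c).items()})
Z=dict(stylus=.004,stylus_holder_hole0=.054,pusher_mouth=.034,loupe=.03,lens_centre=.038,loupe_rest=0,stand=0,focus_mark=.1,terminal_strip=.012,parts_cabinet=0,terminal_strip_long=0,battery=0,rf_load=0)
for c in("top","scene"):
  p=params(c)
  for n,z in Z.items():
    for r in models.landmark_of(n,c)[:4]:
      if r["score"]>.2: print(c,n,round(r["score"],2),np.round(r["uv"],1),np.round(atz(p,r["uv"],z),3))
E
```

```text
pics
scene {'fov_y': 42.046, 'cx': 275.368, 'cy': 197.328, 'world_from_camera': [[0.233, 0.485, -0.843, -1.515], [-0.972, 0.099, -0.212, -0.547], [-0.019, 0.869, 0.495, 1.203], [0.0, 0.0, 0.0, 1.0]]}
top {'fov_y': 44.01, 'cx': 278.417, 'cy': 211.057, 'world_from_camera': [[-0.021, 0.983, -0.181, 0.093], [-1.0, -0.024, -0.013, -0.078], [-0.017, 0.18, 0.983, 1.735], [0.0, 0.0, 0.0, 1.0]]}
wrist {'fov_y': 60.453, 'cx': 276.476, 'cy': 211.058, 'world_from_camera': [[0.241, 0.934, 0.262, 0.217], [-0.97, 0.233, 0.063, -0.589], [-0.002, -0.27, 0.963, 0.373], [0.0, 0.0, 0.0, 1.0]]}
top stylus 0.47 [382.  177.3] [ 0.52  -0.412  0.004]
top stylus_holder_hole0 0.66 [339.4 174.2] [ 0.521 -0.262  0.054]
top stylus_holder_hole0 0.65 [422.3 201.7] [ 0.422 -0.53   0.054]
top stylus_holder_hole0 0.65 [456.9 220.2] [ 0.357 -0.638  0.054]
top stylus_holder_hole0 0.46 [388.2 176.7] [ 0.509 -0.423  0.054]
top pusher_mouth 0.76 [352.6 212. ] [ 0.396 -0.302  0.034]
top loupe 0.7 [131.  199.6] [0.457 0.439 0.03 ]
top lens_centre 0.53 [121.6 180.2] [0.523 0.47  0.038]
top loupe_rest 0.68 [129.8 206.9] [0.438
[... 754 characters left out ...]
0.51  -0.423  0.054]
scene stylus_holder_hole0 0.47 [198.2 194.6] [0.399 0.276 0.054]
scene pusher_mouth 0.71 [334.7 212.4] [ 0.404 -0.315  0.034]
scene pusher_mouth 0.37 [206.1 169.8] [0.668 0.339 0.034]
scene loupe 0.44 [163.1 190.7] [0.441 0.46  0.03 ]
scene lens_centre 0.65 [165.4 184.9] [0.481 0.465 0.038]
scene loupe_rest 0.46 [164.7 196.7] [0.44  0.456 0.   ]
scene stand 0.74 [332.7 211.6] [ 0.465 -0.299  0.   ]
scene stand 0.59 [198.9 198.4] [0.457 0.299 0.   ]
scene focus_mark 0.61 [204.3 166.6] [0.574 0.308 0.1  ]
scene terminal_strip 0.39 [197.6 191.3] [0.497 0.319 0.012]
scene battery 0.47 [358.  227.3] [ 0.364 -0.417  0.   ]
scene rf_load 0.4 [339.2 234.8] [ 0.294 -0.35   0.   ]
```

Run:
```python
import cv2
t=cv2.imread("pics/t.png");s=cv2.imread("pics/s.png")
cv2.imwrite("pics/tc.png",cv2.resize(t[130:290,300:500],(800,600*0+640))[:600])
cv2.imwrite("pics/t2.png",cv2.resize(t[100:300,80:500],(798,380)))
cv2.imwrite("pics/sc.png",cv2.resize(s[140:280,130:460],(792,336)))
```

```text
(no output)
```

View pics/t2.png

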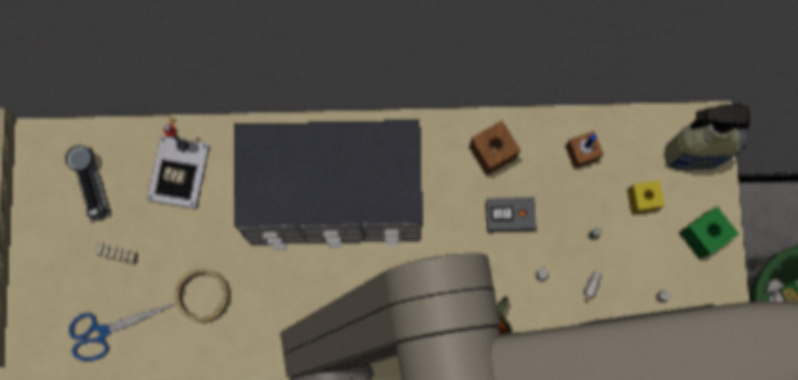

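View pics/sc.png

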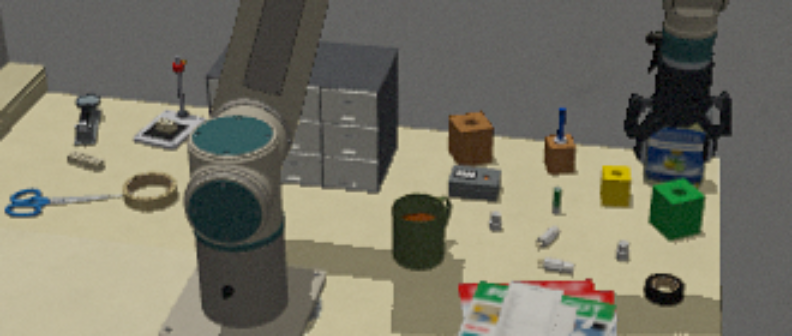

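```bash
cat >> h.py <<'E'
from scipy.spatial.transform import Rotation as Rot
def pose():
    o=monitor.get_obs(); q=o["orientation"]; return np.array(o["tool_pos"]),Rot.from_quat(np.roll(q,-1))
def down(yaw): # tool z down, tool y axis at angle yaw in the world
    y=np.array([np.cos(yaw),np.sin(yaw),0]);z=np.array([0,0,-1.]);return Rot.from_matrix(np.c_[np.cross(y,z),y,z])
def plan(target,yaw=None):
    p,R=pose(); s=R.inv().apply(np.array(target)-p)/.75
    if yaw is None:
        t=R.as_matrix()[:,1]; yaw=np.arctan2(t[1],t[0])
    y2=min((yaw,yaw+np.pi,yaw-np.pi),key=lambda a:np.linalg.norm((R.inv()*down(a)).as_rotvec()))
    rv=(R.inv()*down(y2)).as_rotvec()/(np.pi/4)
    print("pos",p.round(4),"row",np.round(np.r_[s,rv],4).tolist(),"rows>=",np.ceil(max(np.linalg.norm(s)*.75/.0417,np.linalg.norm(rv)*45/7.16)))
E
python3 - <<'E'
from h import *
p,R=pose(); print(p,R.as_matrix().round(3)); T=np.array(params("wrist")["world_from_camera"])
print("cam in tool",R.inv().apply(T[:3,3]-p).round(4))
plan([.46,-.37,.25]); plan([.46,-.37,.25],0)
E
```

```text
[ 0.15084225 -0.60652002  0.20761769] [[ 0.97   0.241 -0.   ]
 [ 0.241 -0.97   0.   ]
 [-0.    -0.    -1.   ]]
cam in tool [ 0.0683 -0.0004 -0.1664]
pos [ 0.1508 -0.6065  0.2076] row [0.4761, -0.2065, -0.0565, -0.0, 0.0, 0.0] rows>= 10.0
pos [ 0.1508 -0.6065  0.2076] row [0.4761, -0.2065, -0.0565, -0.0, 0.0, -1.6895] rows>= 11.0
```

```bash
python3 -m jog '[[0.48,-0.21,-0.06,0,0,0],[0.48,-0.21,-0.06,0,0,0],[0.48,-0.21,-0.06,0,0,0],[0.48,-0.21,-0.06,0,0,0],[0.48,-0.21,-0.06,0,0,0],[0.48,-0.21,-0.06,0,0,0],[0.48,-0.21,-0.06,0,0,0],[0.48,-0.21,-0.06,0,0,0],[0.48,-0.21,-0.06,0,0,0],[0.48,-0.21,-0.06,0,0,0],[0.48,-0.21,-0.06,0,0,0],[0.48,-0.21,-0.06,0,0,0],[0.48,-0.21,-0.06,0,0,0],[0.48,-0.21,-0.06,0,0,0],[0.48,-0.21,-0.06,0,0,0]]' 100
python3 - <<'E'
from h import *
p=params("wrist");a=eyes.camera("wrist");cv2.imwrite("pics/w1.png",a)
print(pose()[0])
Z=dict(stylus=.004,stylus_holder_hole0=.054,pusher_mouth=.034)
for n,z in Z.items():
    for r in models.landmark_of(n,"wrist")[:4]:
      if r["score"]>.2: print(n,round(r["score"],2),np.round(r["uv"],1),np.round(atz(p,r["uv"],z),4))
E
```

```text
t: 2.65
tool_pos: [0.4611, -0.3676, 0.2524]
orientation: [-0.0, 0.993, 0.121, -0.0]
ft_force: [-1.3, 0.1, 0.5]
opening: 0.998
gripper_force: 0.0
[ 0.46115917 -0.3675824   0.25240264]
stylus 0.9 [334.9 145.7] [ 0.5051 -0.4246  0.004 ]
stylus_holder_hole0 0.95 [410.7 249.8] [ 0.4204 -0.5269  0.054 ]
stylus_holder_hole0 0.81 [181.7 102.2] [ 0.5123 -0.2598  0.054 ]
stylus_holder_hole0 0.8 [481.4 332.7] [ 0.3425 -0.6413  0.054 ]
stylus_holder_hole0 0.67 [342.3 144.7] [ 0.5105 -0.4226  0.054 ]
pusher_mouth 0.95 [208.7 217.6] [ 0.397  -0.3051  0.034 ]
```

View pics/w1.png

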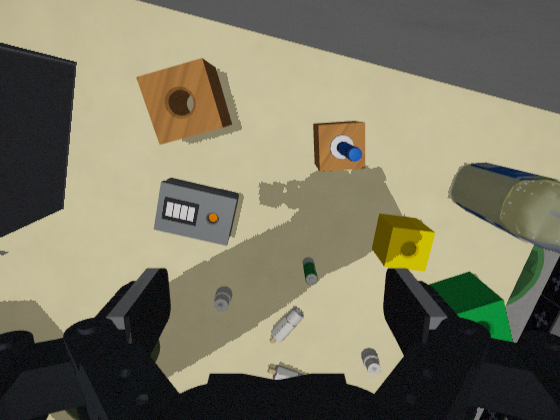

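```bash
cat >> h.py <<'E'
def blob(img,lo,hi,box):
    x0,y0,x1,y1=box; h=cv2.cvtColor(img[y0:y1,x0:x1],cv2.COLOR_BGR2HSV)
    m=cv2.inRange(h,np.array(lo),np.array(hi)); n,l,s,c=cv2.connectedComponentsWithStats(m)
    k=1+np.argmax(s[1:,4]); return c[k]+[x0,y0],s[k].tolist()
E
python3 - <<'E'
from h import *
a=cv2.imread("pics/w1.png");p=params("wrist")
c,s=blob(a,(3,150,120),(18,255,255),(180,195,240,240));print(c,s,atz(p,c,.0295))
c,s=blob(a,(0,0,170),(180,60,255),(325,125,362,165));print("collar",c,s)
c,s=blob(a,(100,120,60),(130,255,255),(325,125,375,170));print("blue",c,s)
for uv,z in(((355,154),.12),((341.5,146.5),.058)): print(atz(p,uv,z))
cv2.imwrite("pics/w1c.png",cv2.resize(a[110:180,300:380],(800,700),interpolation=0)[:600])
plan([.508,-.4235,.2])
E
```

```text
[212.59322034 217.08474576] [29, 18, 8, 9, 59] [ 0.39757832 -0.30846661  0.0295    ]
collar [339.1712963  145.28240741] [6, 10, 23, 24, 216]
blue [353.98787879 153.64848485] [22, 22, 15, 14, 165]
[ 0.50937432 -0.42174958  0.12      ]
[ 0.50941152 -0.42134344  0.058     ]
pos [ 0.4616 -0.3674  0.2525] row [0.0421, 0.0876, 0.07, -0.0002, 0.0001, 0.0] rows>= 3.0
```

View pics/w1c.png

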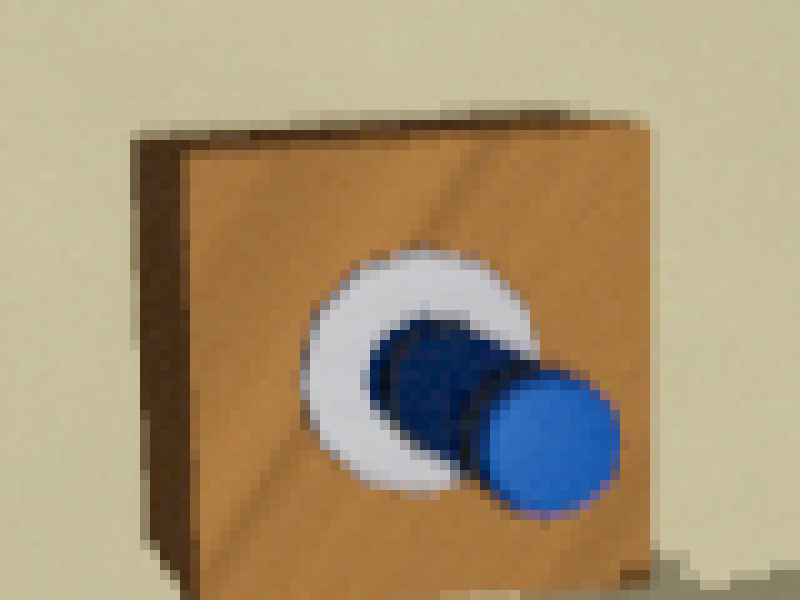

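Run:
```python
from h import *
plan([.5094,-.4215,.2]);plan([.5094,-.4215,.075])
```

```text
pos [ 0.4616 -0.3674  0.2525] row [0.0446, 0.0854, 0.07, -0.0002, 0.0001, 0.0] rows>= 3.0
pos [ 0.4616 -0.3674  0.2525] row [0.0446, 0.0854, 0.2367, -0.0002, 0.0001, 0.0] rows>= 5.0
```

```bash
python3 -m jog '[[0.0446,0.0854,0.03,0,0,0],[0.0446,0.0854,0.03,0,0,0],[0.0446,0.0854,0.06,0,0,0],[0.0446,0.0854,0.09,0,0,0],[0.0446,0.0854,0.12,0,0,0],[0.0446,0.0854,0.15,0,0,0],[0.0446,0.0854,0.18,0,0,0],[0.0446,0.0854,0.21,0,0,0],[0.0446,0.0854,0.2367,0,0,0],[0.0446,0.0854,0.2367,0,0,0],[0.0446,0.0854,0.2367,0,0,0],[0.0446,0.0854,0.2367,0,0,0]]' 100
python3 - <<'E'
from h import *
eyes.camera("wrist");print(pose()[0])
a=eyes.camera("wrist");cv2.imwrite("pics/w2.png",a);p=params("wrist")
print(proj(p,[.5094,-.4215,.12]),proj(p,np.r_[pose()[0][:2],.12]),blob(a,(100,120,60),(130,255,255),(180,180,420,420)))
E
```

```text
t: 3.85
tool_pos: [0.5107, -0.4217, 0.0763]
orientation: [0.001, 0.993, 0.121, 0.001]
ft_force: [-0.3, 0.2, 0.2]
opening: 1.005
gripper_force: 0.0
[ 0.51106394 -0.42205172  0.07699361]
[275.04663869 299.59340172] [277.99166452 295.63153776] (array([276.15079365, 298.10449735]), [81, 103, 31, 31, 756])
```

View pics/w2.png

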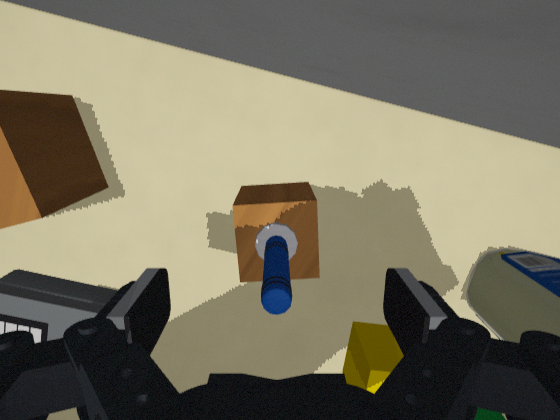

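```bash
python3 -m jog '[[0,0,0,0,0,0],[0,0,0,0,0,0],[0,0,0,0,0,0],[0,0,0,0,0,0],[0,0,0,0,0,0],[0,0,0,0,0,0],[0,0,0,0,0,0],[0,0,0,0,0,0],[0,0,0,0,0,0],[0,0,0,0,0,0]]' 0 70
python3 -m jog '[[0,0,-0.02,0,0,0],[0,0,-0.04,0,0,0],[0,0,-0.06,0,0,0],[0,0,-0.09,0,0,0],[0,0,-0.12,0,0,0],[0,0,-0.12,0,0,0],[0,0,-0.12,0,0,0],[0,0,-0.12,0,0,0]]'
python3 - <<'E'
from h import *
a=eyes.camera("wrist");cv2.imwrite("pics/w3.png",a);p=params("wrist")
pp,R=pose();print(pp,blob(a,(100,120,60),(130,255,255),(180,180,420,420)))
plan([.3976,-.3085,.19])
E
```

```text
t: 4.78
tool_pos: [0.5102, -0.421, 0.0752]
orientation: [0.0, 0.993, 0.122, 0.0]
ft_force: [0.1, -0.2, 0.8]
opening: 0.111
gripper_force: 68.3
t: 5.45
tool_pos: [0.5097, -0.4204, 0.1642]
orientation: [-0.001, 0.993, 0.122, -0.0]
ft_force: [0.4, 0.4, -0.3]
opening: 0.108
gripper_force: 68.6
[ 0.50931581 -0.42004704  0.16346315] (array([276.87332521, 258.58587089]), [86, 56, 23, 45, 821])
pos [ 0.5093 -0.42    0.1635] row [-0.1087, -0.1804, -0.0348, -0.0029, 0.0017, 0.0] rows>= 4.0
```

View pics/w3.png

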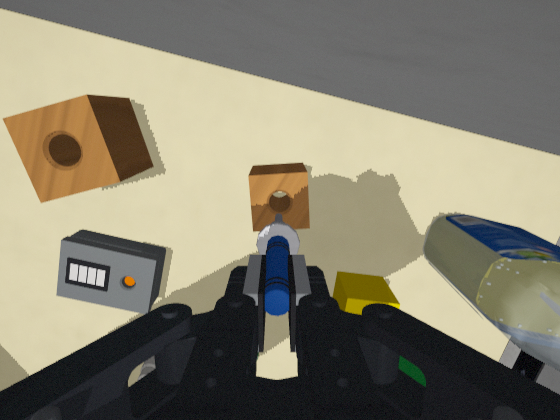

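```bash
python3 -m jog '[[-0.03,-0.05,-0.01,0,0,0],[-0.06,-0.1,-0.01,0,0,0],[-0.09,-0.15,-0.01,0,0,0],[-0.1087,-0.1804,-0.01,0,0,0],[-0.1087,-0.1804,0.02,0,0,0],[-0.1087,-0.1804,0.05,0,0,0],[-0.1087,-0.1804,0.05,0,0,0],[-0.1087,-0.1804,0.05,0,0,0],[-0.1087,-0.1804,0.05,0,0,0],[-0.1087,-0.1804,0.05,0,0,0]]'
python3 - <<'E'
from h import *
eyes.camera("wrist");p=params("wrist");a=eyes.camera("wrist");cv2.imwrite("pics/w4.png",a)
pp,R=pose();print(pp);tip=pp-[0,0,.0712];print("pred tip",proj(p,tip),"pred pusher",proj(p,[.3976,-.3085,.0295]))
try:
  c,s=blob(a,(3,150,120),(18,255,255),(240,150,320,260));print(c,s,atz(p,c,.0295))
except Exception as e: print(e)
cv2.imwrite("pics/w4c.png",cv2.resize(a[160:320,180:380],(750,600),interpolation=2))
E
```

```text
t: 6.33
tool_pos: [0.3992, -0.3101, 0.1285]
orientation: [0.001, 0.993, 0.122, 0.0]
ft_force: [-0.3, 0.4, -0.1]
opening: 0.111
gripper_force: 68.7
[ 0.39927251 -0.31021501  0.12864367]
pred tip [276.87802105 213.56174252] pred pusher [274.06607228 204.97426465]
[274.30645161 205.39516129] [28, 50, 13, 12, 124] [ 0.39732242 -0.30875714  0.0295    ]
```

View pics/w4c.png

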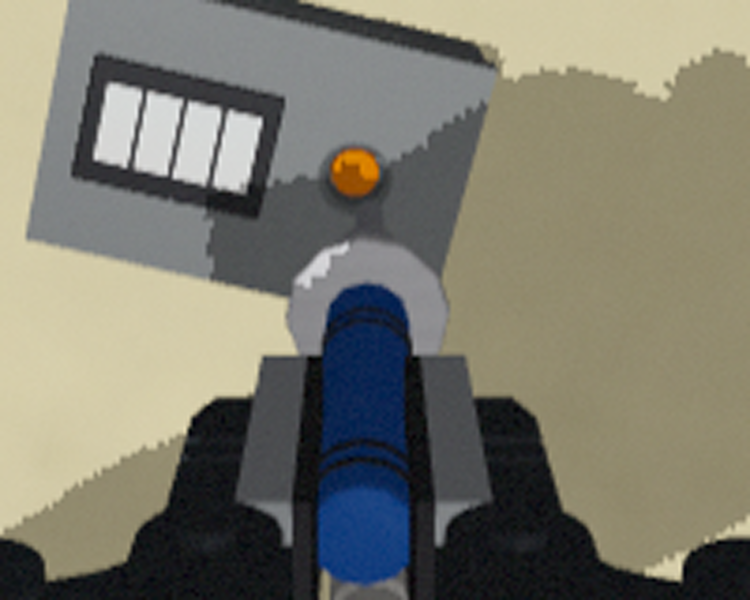

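```bash
python3 -m jog '[[-0.0016,-0.0034,0,0,0,0],[-0.0016,-0.0034,0.01,0,0,0],[-0.0016,-0.0034,0.02,0,0,0],[-0.0016,-0.0034,0.03,0,0,0],[-0.0016,-0.0034,0.035,0,0,0],[-0.0016,-0.0034,0.035,0,0,0],[-0.0016,-0.0034,0.035,0,0,0],[-0.0016,-0.0034,0.035,0,0,0]]'
python3 -m jog '[[0,0,0.002,0,0,0],[0,0,0.004,0,0,0],[0,0,0.006,0,0,0],[0,0,0.008,0,0,0],[0,0,0.009,0,0,0],[0,0,0.009,0,0,0],[0,0,0.009,0,0,0]]'
```

```text
t: 7.1
tool_pos: [0.3966, -0.307, 0.1013]
orientation: [-0.0, 0.993, 0.122, -0.0]
ft_force: [-0.3, -0.4, -0.0]
opening: 0.113
gripper_force: 68.7
t: 7.68
tool_pos: [0.3975, -0.3079, 0.0961]
orientation: [0.001, 0.993, 0.122, 0.001]
ft_force: [-1.4, 1.9, 7.4]
opening: 0.11
gripper_force: 69.6
```

```bash
python3 -m jog '[[0,0,0.001,0,0,0],[0,0,0.0015,0,0,0],[0,0,0.0015,0,0,0],[0,0,0.0015,0,0,0]]'
python3 -m jog '[[0,0,-0.01,0,0,0],[0,0,-0.03,0,0,0],[0,0,-0.05,0,0,0],[0,0,-0.08,0,0,0],[0,0,-0.1,0,0,0],[0,0,-0.1,0,0,0],[0,0,-0.1,0,0,0]]'
python3 - <<'E'
from h import *
eyes.camera("wrist")
plan([.5099,-.4216,.171]);plan([.5099,-.4216,.135])
E
```

```text
t: 8.02
tool_pos: [0.398, -0.3082, 0.0959]
orientation: [0.001, 0.993, 0.122, 0.001]
ft_force: [-0.5, 1.8, 11.9]
opening: 0.108
gripper_force: 70.0
t: 8.6
tool_pos: [0.397, -0.3075, 0.1688]
orientation: [0.001, 0.993, 0.122, 0.001]
ft_force: [0.3, 0.2, -0.4]
opening: 0.104
gripper_force: 68.7
pos [ 0.3963 -0.3068  0.1677] row [0.1101, 0.1852, -0.0045, -0.0008, 0.0005, 0.0] rows>= 4.0
pos [ 0.3963 -0.3068  0.1677] row [0.1101, 0.1852, 0.0435, -0.0008, 0.0005, 0.0] rows>= 4.0
```

```bash
python3 -m jog '[[0.03,0.05,-0.005,0,0,0],[0.06,0.1,-0.005,0,0,0],[0.09,0.15,-0.005,0,0,0],[0.1101,0.1852,-0.005,0,0,0],[0.1101,0.1852,0.01,0,0,0],[0.1101,0.1852,0.03,0,0,0],[0.1101,0.1852,0.04,0,0,0],[0.1101,0.1852,0.04,0,0,0],[0.1101,0.1852,0.04,0,0,0],[0.1101,0.1852,0.04,0,0,0]]'
python3 - <<'E'
from h import *
eyes.camera("wrist");p=params("wrist");a=eyes.camera("wrist");cv2.imwrite("pics/w5.png",a)
pp,R=pose();print(pp);print("pred tip",proj(p,pp-[0,0,.0712]),"hole",proj(p,[.5099,-.4216,.054]))
q=cv2.imread("pics/w3.png")
print([ (r["uv"],round(r["score"],2),atz(p,r["uv"],.054)) for r in models.landmark_of("stylus_holder_hole0","wrist")])
print([ (r["uv"],round(r["score"],2)) for r in models.landmark_of("stylus","wrist")])
cv2.imwrite("pics/w5c.png",cv2.resize(a[160:320,180:380],(750,600),interpolation=2))
E
```

```text
t: 9.48
tool_pos: [0.5099, -0.4215, 0.1386]
orientation: [-0.0, 0.993, 0.122, -0.0]
ft_force: [0.8, 0.4, 0.6]
opening: 0.11
gripper_force: 68.7
[ 0.51045959 -0.42209634  0.13958922]
pred tip [277.36887567 213.41801928] hole [276.4518929  208.49867652]
[([275.3, 209.4], 0.73, array([ 0.50904227, -0.42095377,  0.054     ])), ([40.8, 156.0], 0.65, array([ 0.50707796, -0.25351662,  0.054     ]))]
[([279.6, 218.4], 0.7)]
```

View pics/w5c.png

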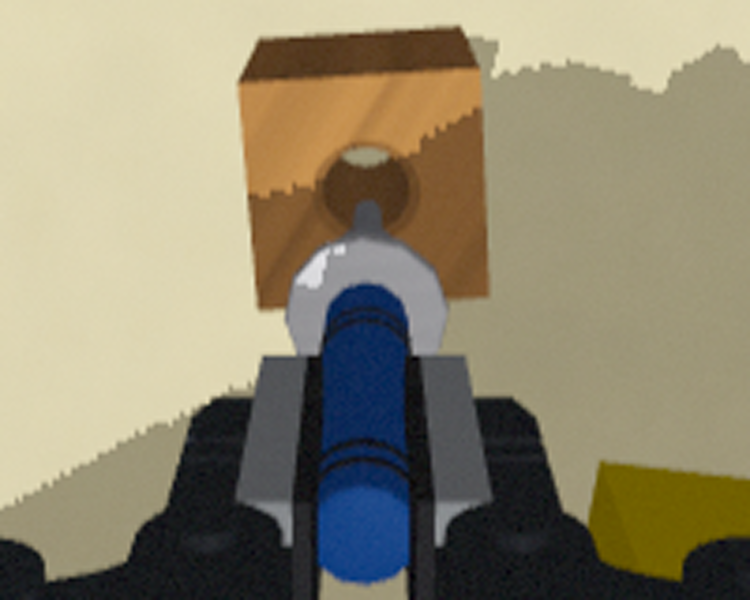

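```bash
python3 -m jog '[[-0.0015,0,0,0,0,0],[-0.0015,0,0.01,0,0,0],[-0.0015,0,0.02,0,0,0],[-0.0015,0,0.03,0,0,0],[-0.0015,0,0.04,0,0,0],[-0.0015,0,0.05,0,0,0],[-0.0015,0,0.06,0,0,0],[-0.0015,0,0.07,0,0,0],[-0.0015,0,0.08,0,0,0],[-0.0015,0,0.083,0,0,0],[-0.0015,0,0.083,0,0,0],[-0.0015,0,0.083,0,0,0]]'
```

```text
t: 10.68
tool_pos: [0.5092, -0.4223, 0.0762]
orientation: [0.0, 0.993, 0.122, 0.0]
ft_force: [-0.2, -0.7, 0.1]
opening: 0.11
gripper_force: 68.7
```

Almost seated, no force. Release and rise.

```bash
python3 -m jog '[[0,0,0.001,0,0,0],[0,0,0.001,0,0,0],[0,0,0.001,0,0,0],[0,0,0.001,0,0,0],[0,0,0.001,0,0,0],[0,0,0.001,0,0,0],[0,0,0.001,0,0,0],[0,0,0.001,0,0,0],[0,0,0.001,0,0,0],[0,0,0.001,0,0,0]]' 100
python3 -m jog '[[0,0,-0.03,0,0,0],[0,0,-0.08,0,0,0],[0,0,-0.13,0,0,0],[0,0,-0.18,0,0,0],[0,0,-0.23,0,0,0],[0,0,-0.28,0,0,0],[0,0,-0.32,0,0,0],[0,0,-0.32,0,0,0],[0,0,-0.32,0,0,0]]'
python3 - <<'E'
from h import *
p=params("wrist");a=eyes.camera("wrist");cv2.imwrite("pics/w6.png",a);print(pose()[0])
print(models.landmark_of("stylus","wrist")[:1],blob(a,(100,120,60),(130,255,255),(200,150,340,400)))
print(proj(p,[.509,-.4222,.004]),proj(p,[.509,-.4222,.12]),proj(p,[.509,-.4222,.058]))
cv2.imwrite("pics/w6c.png",cv2.resize(a[160:280,200:360],(800,600),interpolation=2))
plan([.43,.38,.32])
E
```

```text
t: 11.52
tool_pos: [0.5091, -0.4222, 0.0754]
orientation: [-0.0, 0.993, 0.122, 0.0]
ft_force: [-0.3, 0.1, -0.4]
opening: 1.004
gripper_force: 0.0
t: 12.27
tool_pos: [0.5103, -0.4233, 0.3188]
orientation: [0.002, 0.993, 0.122, 0.002]
ft_force: [-0.6, -0.5, -0.4]
opening: 0.998
gripper_force: 0.0
[ 0.50942677 -0.42244718  0.3162085 ]
[{'uv': [276.6, 171.4], 'score': 0.74}] (array([274.72619048, 178.23214286]), [70, 19, 11, 19, 168])
[274.51540955 164.55177065] [274.52102557 180.62967166] [274.51766086 170.99697835]
pos [ 0.5088 -0.4219  0.3145] row [0.1561, -1.0629, -0.0062, -0.0014, 0.0009, 0.0] rows>= 20.0
```

View pics/w6c.png

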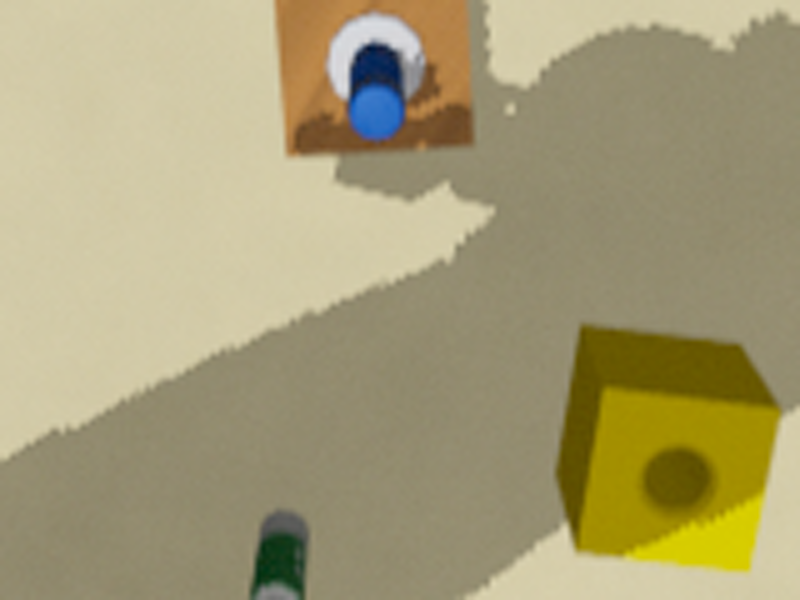

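```bash
python3 -m jog '[[0.08,-0.53,-0.007,0,0,0],[0.08,-0.53,-0.007,0,0,0],[0.08,-0.53,-0.007,0,0,0],[0.08,-0.53,-0.007,0,0,0],[0.08,-0.53,-0.007,0,0,0],[0.08,-0.53,-0.007,0,0,0],[0.08,-0.53,-0.007,0,0,0],[0.08,-0.53,-0.007,0,0,0],[0.08,-0.53,-0.007,0,0,0],[0.08,-0.53,-0.007,0,0,0]]'
python3 -m jog '[[0.08,-0.53,0,0,0,0],[0.08,-0.53,0,0,0,0],[0.08,-0.53,0,0,0,0],[0.08,-0.53,0,0,0,0],[0.08,-0.53,0,0,0,0],[0.08,-0.53,0,0,0,0],[0.08,-0.53,0,0,0,0],[0.08,-0.53,0,0,0,0],[0.08,-0.53,0,0,0,0],[0.08,-0.53,0,0,0,0],[0.08,-0.53,0,0,0,0],[0.08,-0.53,0,0,0,0],[0.08,-0.53,0,0,0,0]]'
python3 - <<'E'
from h import *
p=params("wrist");a=eyes.camera("wrist");cv2.imwrite("pics/w7.png",a);print(pose()[0])
for n,z in dict(loupe=.03,lens_centre=.038,loupe_rest=0,stand=0,terminal_strip=.012,focus_mark=.1).items():
    for r in models.landmark_of(n,"wrist")[:3]:
      if r["score"]>.2: print(n,round(r["score"],2),np.round(r["uv"],1),np.round(atz(p,r["uv"],z),4))
np.save("w7.npy",np.array(p["world_from_camera"]))
E
```

```text
t: 13.2
tool_pos: [0.469, -0.0186, 0.3185]
orientation: [-0.001, 0.992, 0.122, -0.002]
ft_force: [0.5, -0.9, -0.2]
opening: 1.002
gripper_force: 0.0
t: 14.28
tool_pos: [0.4766, 0.2273, 0.3208]
orientation: [-0.016, 0.988, 0.151, -0.003]
ft_force: [-0.7, -0.0, 0.6]
opening: 1.0
gripper_force: 0.0
[0.47680652 0.22754836 0.32081984]
loupe 0.58 [109.6 128. ] [0.455  0.4506 0.03  ]
lens_centre 0.9 [103.1  74.8] [0.5154 0.4655 0.038 ]
lens_centre 0.25 [118.6 124. ] [0.4647 0.4372 0.038 ]
loupe_rest 0.7 [121.3 121.9] [0.4618 0.4506 0.    ]
stand 0.84 [235.3 136.8] [0.4891 0.3001 0.    ]
terminal_strip 0.91 [229.6 142.2] [0.4815 0.3039 0.012 ]
focus_mark 0.85 [236.3 100.9] [0.5356 0.2972 0.1   ]
focus_mark 0.67 [108.  127.3] [0.4688 0.4206 0.1   ]
```

View pics/w7.png

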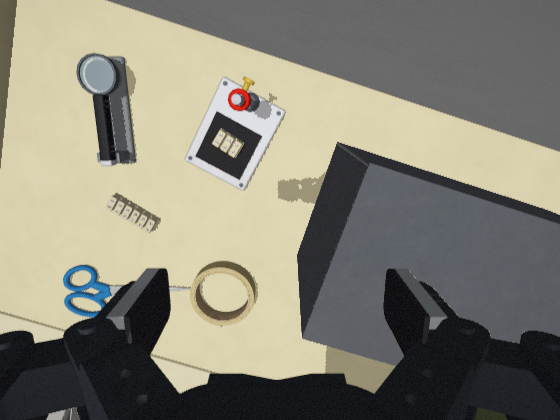

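Run:
```python
from h import *
o=monitor.get_obs();print(np.round(o["joint_positions"],3));print(pose()[1].as_matrix().round(3))
p=params("wrist")
for n,uv,z in(("handle near end",(116,158),.046),("lens",(98,74),.043),("loupe lm",(109.6,128),.03),("strip",(228,142),.031)): print(n,atz(p,uv,z).round(4))
```

```text
[ 0.305  0.062 -0.047  1.463  0.032  3.141]
[[ 0.954  0.301 -0.01 ]
 [ 0.301 -0.953  0.031]
 [-0.001 -0.032 -0.999]]
handle near end [0.4237 0.4299 0.046 ]
lens [0.5139 0.4698 0.043 ]
loupe lm [0.4541 0.4514 0.03  ]
strip [0.4829 0.3042 0.031 ]
```

```bash
R='x'; python3 -m jog '[[0,0,0,0,0,-1],[0,0,0,0,0,-1],[0,0,0,0,0,-1],[0,0,0,0,0,-1],[0,0,0,0,0,-1],[0,0,0,0,0,-1],[0,0,0,0,0,-1]]' | sed -n 2,3p
python3 -m jog '[[0,0,0,0,0,-1],[0,0,0,0,0,-1],[0,0,0,0,0,-1],[0,0,0,0,0,-1],[0,0,0,0,0,-1],[0,0,0,0,0,-1],[0,0,0,0,0,-1]]' | sed -n 2,3p
python3 -m jog '[[0,0,0,0,0,-1],[0,0,0,0,0,-1],[0,0,0,0,0,-1],[0,0,0,0,0,-1],[0,0,0,0,0,-1],[0,0,0,0,0,-1],[0,0,0,0,0,-1]]' | sed -n 2,3p
python3 -m jog '[[0,0,0,0,0,-1],[0,0,0,0,0,-1],[0,0,0,0,0,-1],[0,0,0,0,0,-1],[0,0,0,0,0,-1],[0,0,0,0,0,-1],[0,0,0,0,0,-1]]' | sed -n 2,3p
python3 - <<'E'
from h import *
print(np.round(monitor.get_obs()["joint_positions"],3))
plan([.43,.38,.32],np.radians(107))
E
```

```text
tool_pos: [0.476, 0.2281, 0.3209]
orientation: [-0.016, 0.853, 0.521, 0.003]
tool_pos: [0.476, 0.2281, 0.3208]
orientation: [-0.013, 0.589, 0.808, 0.009]
tool_pos: [0.476, 0.2281, 0.3209]
orientation: [-0.009, 0.235, 0.972, 0.014]
tool_pos: [0.476, 0.2281, 0.3209]
orientation: [-0.003, -0.155, 0.988, 0.016]
[ 0.305  0.062 -0.047  1.463  0.032 -0.006]
pos [0.476  0.2281 0.3209] row [-0.0035, 0.2114, 0.008, 0.0412, -0.0012, 0.0178] rows>= 4.0
```

```bash
python3 -m jog '[[-0.01,0.21,0.01,0.041,-0.001,0.018],[-0.01,0.21,0.01,0.041,-0.001,0.018],[-0.01,0.21,0.01,0.041,-0.001,0.018],[-0.01,0.21,0.01,0.041,-0.001,0.018],[-0.01,0.21,0.01,0.041,-0.001,0.018],[-0.01,0.21,0.01,0.041,-0.001,0.018],[-0.01,0.21,0.01,0.041,-0.001,0.018],[-0.01,0.21,0.01,0.041,-0.001,0.018]]'
python3 - <<'E'
from h import *
p=params("wrist");a=eyes.camera("wrist");cv2.imwrite("pics/w8.png",a);print(pose()[0])
for n,z in dict(loupe=.03,lens_centre=.038,loupe_rest=0,stand=0,terminal_strip=.012,focus_mark=.1).items():
    for r in models.landmark_of(n,"wrist")[:3]:
      if r["score"]>.2: print(n,round(r["score"],2),np.round(r["uv"],1),np.round(atz(p,r["uv"],z),4))
for n,z in dict(loupe=.046,terminal_strip=.031).items():
    for r in models.silhouettes(n,"wrist")[:2]:
        m=r["mask"].astype(np.uint8);rr=cv2.minAreaRect(cv2.findNonZero(m))
        print(n,round(r["score"],2),m.sum(),np.round(rr[0],1),np.round(rr[1],1),round(rr[2],1),np.array([atz(p,q,z)[:2] for q in cv2.boxPoints(rr)]).round(4).tolist())
h=cv2.cvtColor(a,cv2.COLOR_BGR2HSV); m=cv2.inRange(h,np.array((0,150,90)),np.array((8,255,255)))|cv2.inRange(h,np.array((172,150,90)),np.array((180,255,255)))
n,l,s,c=cv2.connectedComponentsWithStats(m);print([(s[i].tolist(),c[i].round(1).tolist()) for i in range(1,n) if s[i][4]>15])
np.save("w8.npy",np.array(p["world_from_camera"]))
E
```

```text
t: 17.63
tool_pos: [0.436, 0.3798, 0.3185]
orientation: [-0.0, -0.145, 0.989, -0.0]
ft_force: [0.3, 0.6, -1.1]
opening: 1.003
gripper_force: 0.0
[0.43618802 0.37962528 0.31854   ]
loupe 0.58 [329.7 197.4] [0.4551 0.4579 0.03  ]
loupe 0.32 [211.3 188.3] [0.4874 0.3079 0.03  ]
lens_centre 0.79 [331.4 244.5] [0.5135 0.4792 0.038 ]
loupe_rest 0.8 [326.  190.4] [0.4528 0.4563 0.    ]
stand 0.81 [211.8 186.7] [0.4928 0.3046 0.    ]
terminal_strip 0.57 [215.4 182.2] [0.4824 0.3091 0.012 ]
focus_mark 0.57 [169.7 248.2] [0.5509 0.2873 0.1   ]
focus_mark 0.39 [326.4 196.5] [0.4421 0.4392 0.1   ]
loupe 0.65 1829 [327. 211.] [98. 36.] 90.0 [[0.4174, 0.416], [0.4048, 0.458], [0.5264, 0.5013], [0.54, 0.4559]]
terminal_strip 0.88 517 [211.4 181.7] [27.7 19.7] 32.0 [[0.4863, 0.2856], [0.4616, 0.2933], [0.4713, 0.3265], [0.4964, 0.3191]]
[([162, 234, 22, 22, 236], [174.0, 242.7])]
```

Run:
```python
from h import *
plan([.455,.458,.16],np.radians(109.5))
```

```text
pos [0.436  0.3804 0.3185] row [-0.054, 0.0918, 0.2113, 0.0002, -0.0004, -0.0627] rows>= 5.0
```

```bash
python3 -m jog '[[-0.054,0.0918,0.21,0,0,-0.063],[-0.054,0.0918,0.21,0,0,-0.063],[-0.054,0.0918,0.21,0,0,-0.063],[-0.054,0.0918,0.21,0,0,-0.063],[-0.054,0.0918,0.21,0,0,-0.063],[-0.054,0.0918,0.21,0,0,-0.063],[-0.054,0.0918,0.21,0,0,-0.063],[-0.054,0.0918,0.21,0,0,-0.063],[-0.054,0.0918,0.21,0,0,-0.063]]'
python3 - <<'E'
from h import *
eyes.camera("wrist");p=params("wrist");a=eyes.camera("wrist");cv2.imwrite("pics/w9.png",a);print(pose()[0])
for n,z in dict(loupe=.03,lens_centre=.038,loupe_rest=0).items():
    for r in models.landmark_of(n,"wrist")[:3]:
      if r["score"]>.2: print(n,round(r["score"],2),np.round(r["uv"],1),np.round(atz(p,r["uv"],z),4))
for r in models.silhouettes("loupe","wrist")[:2]:
    m=r["mask"];rr=[(int(v),np.flatnonzero(m[v])[[0,-1]].tolist()) for v in np.flatnonzero(m.any(1))[::8]]
    print(round(r["score"],2),m.sum(),rr)
    for v,(x0,x1) in rr: print(v,atz(p,((x0+x1)/2,v),.046)[:2].round(4),end=";")
E
```

```text
t: 18.83
tool_pos: [0.4563, 0.4589, 0.1643]
orientation: [0.002, -0.169, 0.986, 0.001]
ft_force: [0.7, -0.6, 0.1]
opening: 1.001
gripper_force: 0.0
[0.455985   0.45871544 0.16368212]
loupe 0.56 [271.7 191.3] [0.4563 0.4552 0.03  ]
lens_centre 0.96 [271.7 259.5] [0.5124 0.475  0.038 ]
loupe_rest 0.7 [272.2 184.4] [0.4565 0.4554 0.    ]
0.61 4071 [(133, [266, 271]), (141, [262, 281]), (149, [263, 282]), (157, [263, 281]), (165, [263, 280]), (173, [263, 279]), (181, [263, 279]), (189, [262, 279]), (197, [262, 278]), (205, [262, 278]), (213, [262, 278]), (221, [262, 278]), (229, [262, 277]), (237, [254, 284]), (245, [246, 292]), (253, [242, 295]), (261, [241, 294]), (269, [244, 293]), (277, [249, 290]), (285, [261, 278])]
133 [0.4102 0.4366];141 [0.4151 0.4408];149 [0.4207 0.4436];157 [0.4267 0.4453];165 [0.4328 0.447 ];173 [0.439  0.4487];181 [0.4451 0.4509];189 [0.4514 0.4527];197 [0.4578 0.4545];205 [0.4641 0.4567];213 [0.4705 0.4589];221 [0.477  0.4612];229 [0.4838 0.4631];237 [0.4906 0.465 ];245 [0.4973 0.4674];253 [0.5043 0.4694];261 [0.5115 0.471 ];269 [0.5183 0.4742];277 [0.5251 0.4775];285 [0.5323 0.48  ];
```

Run:
```python
from h import *
plan([.4555,.4538,.021],np.radians(107.7))
```

```text
pos [0.4551 0.4583 0.1618] row [0.0017, -0.0059, 0.1878, 0.0008, 0.0012, 0.0406] rows>= 4.0
```

```bash
python3 -m jog '[[0.0017,-0.0059,0,0,0,0.04],[0.0017,-0.0059,0.02,0,0,0.04],[0.0017,-0.0059,0.05,0,0,0.04],[0.0017,-0.0059,0.08,0,0,0.04],[0.0017,-0.0059,0.11,0,0,0.04],[0.0017,-0.0059,0.14,0,0,0.04],[0.0017,-0.0059,0.17,0,0,0.04],[0.0017,-0.0059,0.188,0,0,0.04],[0.0017,-0.0059,0.188,0,0,0.04],[0.0017,-0.0059,0.188,0,0,0.04],[0.0017,-0.0059,0.188,0,0,0.04]]'
python3 -m jog '[[0,0,0,0,0,0],[0,0,0,0,0,0],[0,0,0,0,0,0],[0,0,0,0,0,0],[0,0,0,0,0,0],[0,0,0,0,0,0],[0,0,0,0,0,0],[0,0,0,0,0,0],[0,0,0,0,0,0],[0,0,0,0,0,0]]' 0 80
python3 - <<'E'
from h import *
eyes.camera("wrist");p=params("wrist");a=eyes.camera("wrist");pp,R=pose();print(pp)
print(proj(p,pp+R.apply([-.06,0,-.019])),proj(p,pp+R.apply([.06,0,-.019])))
for n in("lens_centre","loupe"):
  for r in models.landmark_of(n,"wrist")[:2]: print(n,round(r["score"],2),np.round(r["uv"],1),R.inv().apply(atz(p,r["uv"],.038)-pp).round(4))
E
```

```text
t: 20.05
tool_pos: [0.4558, 0.4543, 0.0211]
orientation: [0.001, -0.154, 0.988, 0.001]
ft_force: [0.1, -1.0, 0.8]
opening: 0.995
gripper_force: 0.0
t: 20.88
tool_pos: [0.4551, 0.4537, 0.0204]
orientation: [-0.0, -0.154, 0.988, 0.0]
ft_force: [-1.6, -2.6, 5.1]
opening: 0.099
gripper_force: 78.8
[0.4551209  0.45368544 0.02034491]
[275.51039103 382.14916301] [275.31029191 131.93468549]
lens_centre 0.97 [279.1 380.6] [-0.0602  0.0018 -0.0177]
loupe 0.86 [277.4 265.5] [ 0.0014  0.0009 -0.0177]
```

```bash
python3 -m jog '[[0,0,-0.01,0,0,0],[0,0,-0.03,0,0,0],[0,0,-0.06,0,0,0],[0,0,-0.1,0,0,0],[0,0,-0.14,0,0,0],[0,0,-0.18,0,0,0],[0,0,-0.18,0,0,0],[0,0,-0.18,0,0,0],[0,0,-0.18,0,0,0]]'
python3 - <<'E'
from h import *
eyes.camera("wrist");p=params("wrist");a=eyes.camera("wrist");cv2.imwrite("pics/w10.png",a);pp,R=pose();print(pp)
for n in("lens_centre","loupe"):
  for r in models.landmark_of(n,"wrist")[:2]: print(n,round(r["score"],2),np.round(r["uv"],1),R.inv().apply(atz(p,r["uv"],pp[2]+.018)-pp).round(4))
for r in models.silhouettes("loupe","wrist")[:1]:
    m=r["mask"];print([(int(v),np.flatnonzero(m[v])[[0,-1]].tolist()) for v in np.flatnonzero(m.any(1))[::10]])
for n,z in dict(terminal_strip=.012,stand=0,focus_mark=.1).items():
  for r in models.landmark_of(n,"wrist")[:2]: print(n,round(r["score"],2),np.round(r["uv"],1),atz(p,r["uv"],z).round(4))
E
```

```text
t: 21.83
tool_pos: [0.4546, 0.4534, 0.1541]
orientation: [-0.001, -0.154, 0.988, -0.0]
ft_force: [-0.2, 0.1, -1.8]
opening: 0.093
gripper_force: 78.4
[0.4537439  0.45266451 0.15266445]
lens_centre 0.59 [277.4 379.2] [-0.0596  0.001  -0.0182]
loupe 0.7 [278.7 264.7] [ 0.0015  0.0015 -0.018 ]
[(163, [265, 290]), (173, [259, 295]), (183, [259, 294]), (193, [260, 293]), (203, [260, 293]), (213, [259, 293]), (223, [260, 294]), (233, [260, 293]), (243, [261, 293]), (253, [261, 291]), (263, [267, 286]), (273, [267, 286]), (283, [268, 285]), (293, [268, 285]), (303, [267, 286]), (313, [267, 286]), (323, [266, 287]), (333, [266, 287]), (343, [266, 288]), (353, [259, 293]), (363, [257, 295]), (373, [258, 295])]
terminal_strip 0.64 [106.9 172.6] [0.4822 0.3089 0.012 ]
stand 0.62 [102.5 178.1] [0.492  0.3013 0.    ]
```

```bash
cat > tri.py <<'E'
from h import *
from scipy.optimize import least_squares
def red(img,box=(0,0,560,420)):
    x0,y0,x1,y1=box;h=cv2.cvtColor(img,cv2.COLOR_BGR2HSV);m=((h[...,0]<8)|(h[...,0]>172))&(h[...,1]>140)&(h[...,2]>70)
    k=np.zeros_like(m);k[y0:y1,x0:x1]=1;m&=k
    n,l,s,c=cv2.connectedComponentsWithStats(m.astype(np.uint8))
    if n<2:return None
    i=1+np.argmax(s[1:,4]);u,v=np.meshgrid(range(x0,x1),range(y0,y1));return c[i],s[i].tolist()
E
python3 - <<'E'
from tri import *
V=[]
for n,c,box in(("t","top",(150,150,190,185)),("s","scene",(180,150,225,190)),("w7","wrist",(215,80,260,115)),("w8","wrist",(150,220,200,265)),("w10","wrist",(0,150,160,420))):
    p=dict(params(c))
    if n in("w7","w8"):p["world_from_camera"]=np.load(n+".npy")
    r=red(cv2.imread(f"pics/{n}.png"),box);print(n,r and (r[0].round(1),r[1]))
    if r:V.append((n,p,r[0]))
for S in (("s","w8"),("t","s","w8"),("w7","w8"),("t","s","w7","w8","w10")):
    f=lambda X:np.concatenate([proj(p,X)-c for n,p,c in V if n in S])
    z=least_squares(f,[.54,.29,.1]);print(S,z.x.round(4),z.fun.round(1))
E
```

```text
t (array([169.7, 168.8]), [167, 166, 6, 5, 14])
s (array([203.7, 167.7]), [202, 166, 5, 4, 15])
w7 (array([240.2,  99.5]), [228, 89, 23, 22, 256])
w8 (array([174.1, 242.8]), [162, 234, 22, 22, 244])
w10 (array([  4.9, 274.7]), [0, 260, 13, 31, 288])
('s', 'w8') [0.536  0.2936 0.1155] [ 0.4 -0.2  0.1 -0. ]
('t', 's', 'w8') [0.5373 0.293  0.1129] [-0.6  0.3  0.6  0.2 -0.1  0.1]
('w7', 'w8') [0.5382 0.2925 0.1104] [-0.1 -0.1 -0.1 -0.1]
('t', 's', 'w7', 'w8', 'w10') [0.5406 0.2944 0.1052] [-0.5 -0.1  0.8  1.4 -0.6 -2.9  2.4  0.7 -1.7 -2.2]
```

Run:
```python
from h import *
plan([.47,.395,.2],np.radians(107.7))
```

```text
pos [0.4547 0.4534 0.154 ] row [0.0044, -0.0804, -0.0613, -0.0005, -0.0023, 0.0009] rows>= 2.0
```

```bash
cat >> tri.py <<'E'
import json
def shot(n):
    eyes.camera("wrist");p=params("wrist");a=eyes.camera("wrist");cv2.imwrite(f"pics/{n}.png",a);np.save(n+".npy",np.array(p["world_from_camera"]))
    pp,R=pose();print(pp.round(4));print("red",red(a))
    for t,z in dict(terminal_strip=.012,stand=0,focus_mark=.108).items():
      for r in models.landmark_of(t,"wrist")[:2]: print(t,round(r["score"],2),np.round(r["uv"],1),atz(p,r["uv"],z).round(4))
    for r in models.silhouettes("terminal_strip","wrist")[:2]:
        rr=cv2.minAreaRect(cv2.findNonZero(r["mask"].astype(np.uint8)));print("sil",round(r["score"],2),np.round(rr[0],1),np.round(rr[1],1),round(rr[2],1),atz(p,rr[0],.031).round(4))
E
python3 -m jog '[[0.004,-0.02,-0.02,0,0,0],[0.004,-0.05,-0.04,0,0,0],[0.004,-0.08,-0.061,0,0,0],[0.004,-0.08,-0.061,0,0,0],[0.004,-0.08,-0.061,0,0,0],[0.004,-0.08,-0.061,0,0,0],[0.004,-0.08,-0.061,0,0,0]]'
python3 - <<'E'
from tri import *
shot("A");plan([.45,.20,.27],np.radians(107.7))
E
```

```text
t: 22.82
tool_pos: [0.4697, 0.3959, 0.1995]
orientation: [-0.001, -0.155, 0.988, -0.0]
ft_force: [0.6, -0.3, -0.9]
opening: 0.101
gripper_force: 78.5
[0.4696 0.3959 0.1994]
red (array([117.76599327, 250.45622896]), [98, 237, 35, 33, 594])
terminal_strip 0.78 [187.3 167.2] [0.4825 0.3081 0.012 ]
stand 0.66 [181.7 169.8] [0.4895 0.3011 0.    ]
focus_mark 0.71 [274.5 265.9] [0.5155 0.4095 0.108 ]
focus_mark 0.66 [114.9 253.1] [0.5428 0.2895 0.108 ]
sil 0.6 [182.2 166.3] [38.3 25.8] 33.7 [0.479 0.307 0.031]
pos [0.4701 0.3959 0.2001] row [0.1054, -0.2405, -0.0931, -0.0001, -0.0016, 0.0018] rows>= 6.0
```

```bash
python3 -m jog '[[0,0,-0.05,0,0,0],[0.01,-0.03,-0.09,0,0,0],[0.03,-0.08,-0.093,0,0,0],[0.06,-0.13,-0.093,0,0,0],[0.08,-0.18,-0.093,0,0,0],[0.1,-0.22,-0.093,0,0,0],[0.105,-0.24,-0.093,0,0,0],[0.105,-0.24,-0.093,0,0,0],[0.105,-0.24,-0.093,0,0,0],[0.105,-0.24,-0.093,0,0,0],[0.105,-0.24,-0.093,0,0,0]]'
python3 - <<'E'
from tri import *
shot("B")
V=[]
for n,box in(("w7",(215,80,260,115)),("w8",(150,220,200,265)),("A",(60,200,170,300)),("B",(280,150,560,420))):
    p=dict(params("wrist"));p["world_from_camera"]=np.load(n+".npy")
    r=red(cv2.imread(f"pics/{n}.png"),box)
    if r: x,y,w,h,_=r[1];V.append((n,p,np.array([x,y,x+w,y+h])-.5));print(n,r)
a=np.linspace(0,2*np.pi,48);C=np.c_[.011*np.cos(a),.011*np.sin(a)]
def bb(p,X):
    P=np.array([proj(p,np.r_[X[:2]+c,X[2]+d]) for c in C for d in(-.007,.007)]);return np.r_[P.min(0),P.max(0)]
for S in(("w7","w8"),("A","B"),("w8","A"),("w8","B"),("w7","w8","A","B")):
    f=lambda X:np.concatenate([bb(p,X)-b for n,p,b in V if n in S])
    z=least_squares(f,[.54,.29,.105],diff_step=1e-3);print(S,z.x.round(4),z.fun.round(1))
E
```

```text
t: 24.03
tool_pos: [0.4506, 0.2012, 0.2703]
orientation: [-0.0, -0.155, 0.988, 0.0]
ft_force: [-0.5, 0.1, -1.8]
opening: 0.098
gripper_force: 78.7
[0.4504 0.2012 0.2702]
red (array([338.30131004, 293.90393013]), [327, 286, 22, 22, 229])
terminal_strip 0.73 [352.1 218. ] [0.4784 0.3086 0.012 ]
stand 0.73 [347.7 221.8] [0.4875 0.3087 0.    ]
focus_mark 0.68 [336.4 297.9] [0.5414 0.295  0.108 ]
sil 0.9 [349.9 221.2] [32.  20.5] 35.5 [0.4788 0.3019 0.031 ]
w7 (array([240.15625   ,  99.52734375]), [228, 89, 23, 22, 256])
w8 (array([174.13114754, 242.77868852]), [162, 234, 22, 22, 244])
A (array([117.76599327, 250.45622896]), [98, 237, 35, 33, 594])
B (array([338.30131004, 293.90393013]), [327, 286, 22, 22, 229])
('w7', 'w8') [0.5379 0.2925 0.1157] [-0.4 -1.   0.6  0.7 -0.8 -1.   1.   0.5]
('A', 'B') [0.5377 0.2925 0.1152] [-0.8 -1.7  1.9 -0.2 -1.9 -1.2  0.5  3.7]
('w8', 'A') [0.5422 0.2903 0.108 ] [-1.4 -0.3 -0.1  0.7 -0.3 -0.4  1.4  0.2]
('w8', 'B') [0.5376 0.2927 0.1143] [-0.1 -1.6  1.5 -0.2 -1.9 -1.7  0.5  3.2]
('w7', 'w8', 'A', 'B') [0.5378 0.2925 0.1151] [-0.4 -0.9  0.6  0.8 -0.6 -1.2  1.1  0.2 -0.8 -1.6  1.9  0.  -2.  -1.1
  0.4  3.8]
```

```bash
cat > fit.py <<'E'
from tri import *
from scipy.optimize import minimize
a=np.linspace(0,2*np.pi,48,endpoint=False);U=np.c_[np.cos(a),np.sin(a)];S=4;out=[]
V=[]
for n,(x0,y0,x1,y1) in dict(w7=(215,75,265,125),w8=(150,220,200,270),A=(80,220,150,290),B=(310,270,365,325)).items():
    p=dict(params("wrist"));p["world_from_camera"]=np.load(n+".npy")
    h=cv2.cvtColor(cv2.imread(f"pics/{n}.png")[y0:y1,x0:x1],cv2.COLOR_BGR2HSV)
    m=(((h[...,0]<9)|(h[...,0]>170))&(h[...,1]>110)&(h[...,2]>35)).astype(np.float32)
    V.append((n,p,m,x0,y0))
def hull(p,x,y,r,za,zb,x0,y0,shape):
    P=np.array([proj(p,[x+r*u,y+r*v,z]) for u,v in U for z in(za,zb)])-[x0-.5,y0-.5]
    k=np.zeros((shape[0]*S,shape[1]*S),np.uint8);cv2.fillConvexPoly(k,cv2.convexHull((P*S).round().astype(np.int32)),1);return k
def pred(X,v):
    n,p,m,x0,y0=v;k=hull(p,X[0],X[1],.011,X[2]-.007,X[2]+.007,x0,y0,m.shape)
    k[hull(p,X[0],X[1],.005,X[2]+.007,.140,x0,y0,m.shape)>0]=0
    return cv2.resize(k.astype(np.float32),m.shape[::-1],interpolation=cv2.INTER_AREA)
for sel in(("w7","w8"),("A","B"),("w8","B"),("w7","A"),("w7","w8","A","B")):
    f=lambda X:sum(np.abs(pred(X,v)-v[2]).sum()/v[2].sum() for v in V if v[0] in sel)
    r=minimize(f,[.54,.292,.11],method="Nelder-Mead",options=dict(initial_simplex=[[.54,.292,.11],[.546,.292,.11],[.54,.298,.11],[.54,.292,.1]],xatol=1e-4,fatol=1e-3))
    print(sel,r.x.round(4),round(r.fun,3))
E
python3 fit.py
```

```text
('w7', 'w8') [0.5383 0.2925 0.1141] 0.483
('A', 'B') [0.5385 0.2924 0.1142] 0.77
('w8', 'B') [0.5385 0.2924 0.1145] 0.807
('w7', 'A') [0.5381 0.2926 0.1147] 0.448
('w7', 'w8', 'A', 'B') [0.5384 0.2924 0.1142] 1.271
```

Run:
```python
from h import *
p=dict(params("wrist"));p["world_from_camera"]=np.load("w7.npy")
for uv in((337,143),(298,257),(303,340),(369,164)): print(uv,atz(p,uv,.2).round(3),atz(p,uv,0).round(3))
pp,R=pose();print(monitor.get_obs()["joint_positions"])
for yaw in(107.7,90,70):
    t=np.radians(yaw);L=down(t).apply([-.060,.0013,0]);T=np.r_[.479-L[0],.3055-L[1],.0964];print(yaw,T.round(4));plan([T[0],T[1],.2],t);plan(T,t)
```

```text
(337, 143) [0.531 0.199 0.2  ] [0.522 0.169 0.   ]
(298, 257) [0.43  0.198 0.2  ] [0.351 0.166 0.   ]
(303, 340) [0.354 0.168 0.2  ] [0.222 0.115 0.   ]
(369, 164) [0.523 0.17  0.2  ] [0.509 0.118 0.   ]
[ 2.87978043e-01  1.33005608e-02 -2.01835749e-01  1.35636375e+00
  1.71747514e-04 -2.26958805e-02]
107.7 [0.4222 0.286  0.0964]
pos [0.4504 0.2007 0.2702] row [0.0009, 0.1197, 0.0936, 0.0002, -0.0009, 0.0022] rows>= 3.0
pos [0.4504 0.2007 0.2702] row [0.0008, 0.1197, 0.2318, 0.0002, -0.0009, 0.0022] rows>= 5.0
90 [0.419  0.3042 0.0964]
pos [0.4504 0.2007 0.2702] row [-0.0024, 0.1441, 0.0936, 0.0001, -0.0009, 0.3956] rows>= 4.0
pos [0.4504 0.2007 0.2702] row [-0.0025, 0.1441, 0.2318, 0.0001, -0.0009, 0.3956] rows>= 5.0
70 [0.4222 0.3248 0.0964]
pos [0.4504 0.2007 0.2702] row [-0.0149, 0.169, 0.0936, -0.0001, -0.0009, 0.84] rows>= 6.0
pos [0.4504 0.2007 0.2702] row [-0.015, 0.169, 0.2318, -0.0001, -0.0009, 0.84] rows>= 6.0
```

```bash
python3 -m jog '[[0,0.04,0,0,0,0.15],[0,0.08,0,0,0,0.3],[-0.0025,0.12,0,0,0,0.3956],[-0.0025,0.1441,0.03,0,0,0.3956],[-0.0025,0.1441,0.06,0,0,0.3956],[-0.0025,0.1441,0.09,0,0,0.3956],[-0.0025,0.1441,0.12,0,0,0.3956],[-0.0025,0.1441,0.15,0,0,0.3956],[-0.0025,0.1441,0.15,0,0,0.3956],[-0.0025,0.1441,0.15,0,0,0.3956],[-0.0025,0.1441,0.15,0,0,0.3956]]'
python3 - <<'E'
from tri import *
shot("C");p=params("wrist");pp,R=pose()
for n in("lens_centre","loupe"):
  for r in models.landmark_of(n,"wrist")[:2]: print(n,round(r["score"],2),np.round(r["uv"],1),atz(p,r["uv"],pp[2]+.0176).round(4))
L=down(np.pi/2).apply([-.060,.0013,0]);plan([.479-L[0],.3055-L[1],.0964],np.pi/2)
E
```

```text
t: 25.25
tool_pos: [0.4199, 0.3042, 0.1591]
orientation: [0.0, 0.0, 1.0, 0.0]
ft_force: [0.9, 0.4, 0.3]
opening: 0.096
gripper_force: 78.7
[0.4206 0.3045 0.1599]
red None
sil 0.41 [277. 251.] [ 4. 38.] 90.0 [0.4714 0.3054 0.031 ]
lens_centre 0.63 [278.7 379.2] [0.4793 0.3055 0.1767]
loupe 0.91 [276.7 265.5] [0.4184 0.3046 0.1767]
pos [0.4195 0.3039 0.1585] row [0.0008, 0.0004, 0.0828, 0.0007, 0.0007, -0.0014] rows>= 2.0
```

Lens is on target laterally; descend to collar height.

```bash
python3 -m jog '[[0,0,0.01,0,0,0],[0,0,0.03,0,0,0],[0,0,0.05,0,0,0],[0,0,0.07,0,0,0],[0,0,0.083,0,0,0],[0,0,0.083,0,0,0],[0,0,0.083,0,0,0],[0,0,0.083,0,0,0],[0,0,0.083,0,0,0],[0,0,0.083,0,0,0],[0,0,0.083,0,0,0],[0,0,0.083,0,0,0]]'
python3 - <<'E'
from h import *
eyes.camera("wrist");p=params("wrist");pp,R=pose();print(pp)
for n in("lens_centre","loupe"):
  for r in models.landmark_of(n,"wrist")[:1]: print(n,round(r["score"],2),np.round(r["uv"],1),atz(p,r["uv"],pp[2]+.0176).round(4))
a=eyes.camera("scene");cv2.imwrite("pics/s2.png",a);b=eyes.camera("top");cv2.imwrite("pics/t3.png",b)
for c in("scene","top"):
  q=params(c)
  print(c,"pred lens",proj(q,[.479,.3055,.114]),"collar",proj(q,[.5384,.2924,.114]),"stylus",proj(q,[.5092,-.422,.004]))
  for n in("lens_centre","focus_mark","stylus","terminal_strip"): print(n,[(round(r["score"],2),np.round(r["uv"],1).tolist()) for r in models.landmark_of(n,c)[:2]])
E
```

```text
t: 26.65
tool_pos: [0.4196, 0.3039, 0.0962]
orientation: [0.0, 0.0, 1.0, 0.0]
ft_force: [0.0, -0.3, -0.9]
opening: 0.094
gripper_force: 78.7
[0.41940389 0.30385004 0.09605196]
lens_centre 0.74 [278.  378.6] [0.4784 0.3049 0.1137]
loupe 0.73 [278.5 264.4] [0.4173 0.3051 0.1137]
scene pred lens [197.05432286 173.28111547] collar [204.50368811 167.60407241] stylus [362.8810107  208.52483074]
lens_centre [(0.56, [196.1, 174.3])]
focus_mark [(0.44, [204.6, 166.6])]
stylus [(0.45, [364.1, 207.7])]
terminal_strip [(0.72, [206.3, 166.9]), (0.55, [363.8, 200.4])]
top pred lens [164.86208214 186.66097351] collar [169.24498753 168.64243772] stylus [385.0648716  180.17305191]
lens_centre [(0.51, [168.7, 184.7])]
focus_mark [(0.59, [168.8, 166.6])]
stylus [(0.48, [383.7, 179.9])]
terminal_strip [(0.55, [171.7, 195.7])]
```

```bash
python3 -c "
from cell import env
print(env.close_job())"
```

```text
the job is handed in; nothing more can be done
None
```

I pressed the counter's pusher fully in with the stylus, stood the stylus back in its holder, and handed the job in with the loupe held level over the terminal strip. By my measurements, the lens is within about 2 mm of the strip's centre and of the red collar's height (about 114 mm); the hand-in returned no verdict.

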